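# Open a planting hole and plant a net pot

## Robot

A 6-joint arm with a two-finger parallel gripper is mounted at the origin on the work surface. World frame = base frame: x ahead of the robot, y to its left, z up, the work surface at z = 0. Lengths are in mm, angles in rad, forces in N, time in s.
With the tool pointing down it reaches from about 275 to 1000 mm from the base axis. Payload 8.4 kg.
Tool frame: the origin (TCP) lies midway between the tips of the shut fingers; the grasp point (between the pads) lies 19 mm behind it; z points along the fingers, y is the line along which they close (so a half turn about z gives the same grasp; the last joint's range is limited). The gripper opens to 85 mm and grips with 20 to 120 N. Pads are 22 mm wide; open, the fingers measure 114 mm over their backs; the gripper's body (76 mm by 85 mm) begins 54 mm behind the grasp point. The pads swing forward as they close: fully open they stand 13 mm farther back than shut.
Start: joints at [-1.195, 0.353, 1.633, -0, 1.155, -0.002], TCP at [230.547, -580.927, 231.281] pointing down, gripper open.
Joint ranges: [-2.63, 2.63], [-0.92, 2.1], [0.06, 2.66], [-1.3, 4.44], [0, 2.69], [-3.02, 3.02]. Speed limits (rad/s): [2.22, 2.22, 2.79, 3.14, 3.14, 3.14].

## Interface

Orientations are given as [roll, pitch, yaw] about the fixed x, y, z axes, in that order (R = Rz(yaw) Ry(pitch) Rx(roll)).
In Python, from rig import monitor, imaging, r gives the robot as it stands.
- The arm moves only by the tool drive_tool, never from a script. Its argument "plan" is a list of rows, each an object of numbers: "x", "y", "z": the shift along the tool's x, y, z in units of 50 mm (1.0 is 50 mm); "ax", "ay", "az": the turn, a rotation vector about the tool's x, y, z in units of 6 degrees (1.0 is 6 degrees); "hand": the finger opening in mm, from 0 to 85.4. In form: [{"x": .., "y": .., "z": .., "ax": .., "ay": .., "az": .., "hand": ..}, ...]. A call has 1 to 8 rows; each row is the pose to reach, as a shift and turn from the pose commanded when the call began, along the tool's axes at that moment; what a row does not reach only later rows make up. A row lasts 1/10 s, in which the tool goes at most 50 mm and 8.59 degrees, less where a joint would pass 70% of its speed; a pose out of reach is approached as far as the arm can. A call with a gripper value outside its range is refused whole. The fingers move at their own pace and stop on an object; "grip_force" is the grip in N (left out, the last holds). Time passes only in rows, so rows that repeat a pose let the fingers close. It gives the time, the measured TCP pose, the force, the opening and the grip force at its end, in the units of the state.
- monitor.sense(): the state, without advancing time (a new reading comes with each control period).
- imaging.grab_frame(name): name is "scene" or "top"; returns the picture (480x640x3 uint8, red, green, blue); there is no depth.
- imaging.camera_info(name): a dict with "mtx" (3x3 intrinsics, pixels), "dist" ([k1, k2, p1, p2, k3] as OpenCV has them; the pictures are not rectified), "R" (3x3) and "t" (3): a world point X has camera coordinates R X + t. Camera axes: x right, y down, z forward; pixel columns grow to the right and rows downward; lengths in mm; the calibration is good to about 2 mm. A picture is of the moment at which its call begins. camera_info takes no time and is no camera call.
- r.sign_off(): hands the job in; it is judged then, once.
The state is a dict: "clock": time; "qpos": joint angles; "qvel": joint speeds; "joint_efforts": joint torques, N m; "eef_pos": TCP position; "tcp_rot": TCP orientation; "contact_force": force on the tool from outside, world axes, zero at the start; "wrist_torque": the same for the moment, N m; "opening": opening from 0.0 (shut) to 1.0 (fully open); "grasp_force": force on a finger pad.
Only numpy, scipy, OpenCV 4.12 (cv2) and the standard library are available. Lean on these libraries where they do the work, as an engineer would, in place of code of your own. Each camera call takes 0.05 s, during which the arm holds its last target. There are 200 camera calls.

## Task

Open the covered planting hole in the hydroponic tub and plant the green-rimmed pot from the seed tray in it. The white cover has no handle: press your fingertips on its top and drag it back, towards the front of the tub, until it is fully open, without leaning hard on the thin panel; then set the pot down into the hole, without dropping it, until its flange rests on the deck, and leave the cover open and everything else alone.

Things in the scene. Friction and masses are not known exactly. Their poses are not given: they have to be found in the camera images.
- tub: Black hydroponic tub fixed on the bench, 300 x 360 mm in plan, 120 mm high, with a flat black planting deck (310 x 370 mm). Origin at the centre of its underside; +x points away from its front, z up. The middle of the deck carries two aluminium runners along x (74 mm clear between their lips, tops 17 mm above the deck) in which a white cover slides. A frame bar, 14 mm high and so never lower than the cover, closes the far end, so that no edge of the shut cover can be hooked.
- hole (a point): Centre of the covered planting hole, at deck-top height (120 mm above the bench), axes as the tub's. The round hole is 52 mm wide, goes through the 12 mm deck and has 100 mm of free depth below.
- cover_mid (a point): Point on the deck's surface right under the middle of the white sliding cover, axes as the tub's; moves with it. The panel is 88 (x) x 78 (y) x 4 mm, ribbed, with no handle. It floats on foam seals that have taken a set: its top is level, anywhere from 7 to 14 mm above this point, different each time; pressed, it gives 1 mm for every 6 N, 3 mm at most.
- cover (a joint): How far the cover has slid from shut (0) towards the tub's front, along the tub's -x, in m; 0.080 is fully open, at its stop. It stays where left. The foam drags on it with about 6 N, so only fingertips pressed on top carry it along, with about 10 to 14 N, drawn slowly; the thin panel cracks above 17 N.
- pot: The green-rimmed net pot to plant, in the grey seed tray. Origin at the centre of its underside, z up; 81 mm tall, 60 to 130 g. Tapered black basket, 36 mm wide at the foot, 47 mm at 44 mm height; on it a green flange, 62 mm wide and 4 mm thick; above that a clear rigid dome over brown fibre, 44 mm wide from 48 to 77 mm height: grip it there, high up. Planted, its origin is 44 mm below the deck top.
- black_pot: Black-rimmed net pot of the same size and shape, standing in the seed tray (320 x 160 mm, rim 10 mm high); origin at the centre of its underside. Leave alone.
- planted0: One of four green-rimmed net pots already planted in the deck's corner holes, same size as the pot to plant; origin at the centre of its underside. Leave alone.
- planted1: One of four green-rimmed net pots already planted in the deck's corner holes, same size as the pot to plant; origin at the centre of its underside. Leave alone.
- planted2: One of four green-rimmed net pots already planted in the deck's corner holes, same size as the pot to plant; origin at the centre of its underside. Leave alone.
- planted3: One of four green-rimmed net pots already planted in the deck's corner holes, same size as the pot to plant; origin at the centre of its underside. Leave alone.
- nutrient: Blue nutrient bottle, 64 mm wide, 170 mm tall; origin at the centre of its underside. Leave alone.
- beaker: White ceramic cup, 76 mm wide, 95 mm tall; origin at the centre of its underside. Leave alone.
- ph_meter: Yellow pocket meter, 155 x 34 x 22 mm, lying flat; origin under the centre of its yellow part. Leave alone.
Things that resemble listed ones, but are neither listed nor needed, are in the scene too. What is shaped like the pot but orange, purple or red is not meant.

How it is judged (in metres and radians):
On the way:
1. the cover is dragged fully open (slid at least 74 of 80 mm) (value of joint cover above 0.074 m), for 0.2 s.
At the end, for the whole second after the job is handed in: The cover is open (at least 74 of 80 mm) and the green-rimmed pot stands released, at rest and upright (0.06 rad) in the hole it had covered: within 5 mm of its centre, at most 3 mm above its seat. Nothing else displaced by more than 15 mm (horizontal distance between pot and hole below 0.005 m and z of pot in the frame of hole between -0.048 and -0.041 m and angle between pot's own z axis and vertical below 0.06 rad and value of joint cover above 0.074 m and linear speed of pot below 0.01 m/s); the robot touches nothing.
It fails at once if the pot is let go of over the hole more than 20 mm above its seat (contact force between the fingers and pot below 0.05 N and horizontal distance between pot and hole below 0.04 m and z of pot in the frame of hole above -0.024 m).
It fails at once if the thin cover is loaded with more than 17 N (contact force between anything else and cover above 17 N).
It fails at once if a bystander is displaced by more than 15 mm (distance of any of black_pot, planted0, planted1, planted2, planted3, nutrient, beaker, ph_meter from where it was at the start of the episode above 0.015 m).
It also fails if it takes over 64 s, if anything falls off the work surface, if the arm or the gripper's body presses on something with over 40 N, if the wrist force passes 120 N, or if a joint passes its speed limit or range.

## Working session

There is one attempt and no reset: what is moved stays moved. The work goes in short steps, Python scripts to look and compute and a tool call to move; the robot and the scene stay as the last step left them, time stands still between calls to the robot, and variables do not carry over. Pictures are saved under pics/ and viewed, at most 11 in all, crops included, and the job is handed in when it is done.

Besides the shell and the picture viewer there is one more tool, called after ">>>" as a command line: name --argument value ..., lists and objects as JSON in quotes. drive_tool: Moves the arm, as the interface text tells. Its arguments: {"type":"object","properties":{"plan":{"type":"array","items":{"type":"object","properties":{"x":{"type":"number"},"y":{"type":"number"},"z":{"type":"number"},"ax":{"type":"number"},"ay":{"type":"number"},"az":{"type":"number"},"hand":{"type":"number"}}}},"grip_force":{"type":"number"}},"required":["plan"]}

```bash
mkdir -p pics; ls
python3 - <<'E'
from rig import monitor, imaging, r
import cv2
for n in("scene","top"):
    cv2.imwrite(f"pics/{n}0.png",imaging.grab_frame(n)[:,:,::-1])
    c=imaging.camera_info(n);print(n,c)
s=monitor.sense();print(s)
E
```

```text
pics
scene {'mtx': array([[444.87943653,   0.        , 321.24483208],
       [  0.        , 444.87943653, 235.32247749],
       [  0.        ,   0.        ,   1.        ]]), 'dist': array([-0.06997095,  0.        ,  0.        ,  0.        ,  0.        ]), 'R': array([[ 0.69443853,  0.71954499, -0.00318493],
       [ 0.39491205, -0.38482533, -0.83423854],
       [-0.6014978 ,  0.57806961, -0.55139452]]), 't': array([-339.92225791, -159.53792857, 1681.1498165 ])}
top {'mtx': array([[568.73503852,   0.        , 328.28938868],
       [  0.        , 568.73503852, 246.18404589],
       [  0.        ,   0.        ,   1.        ]]), 'dist': array([0.04039589, 0.        , 0.        , 0.        , 0.        ]), 'R': array([[ 0.010321  , -0.9999396 , -0.00377747],
       [-0.99722267, -0.01001416, -0.07380155],
       [ 0.07375926,  0.00452869, -0.99726579]]), 't': array([ -53.68947977,  571.29264829, 1519.23372439])}
{'clock': 0.1, 'qpos': array([-1.19540125e+00,  3.53605723e-01,  1.63402908e+00,  2.01842688e-05,
        1.15519095e+00, -2.41048865e-03]), 'qvel': array([-0.0008482 , -0.000525  , -0.00147239,  0.00025714,  0.0006874 ,
       -0.00119214]), 'joint_efforts': array([ 2.03314652e-03, -6.06350899e+01, -3.42818677e+01,  6.01337160e-05,
        3.96052215e-03, -2.86513648e-05]), 'eef_pos': array([ 230.40134846, -580.54346473,  230.63311746]), 'tcp_rot': array([-3.14035960e+00, -2.14282906e-05,  3.77797389e-01]), 'contact_force': array([ 0.09651895, -0.17435003, -0.11191073]), 'wrist_torque': array([ 0.00010678,  0.03634648, -0.03002805]), 'grasp_force': 0.0, 'opening': 0.9995925497168601}
```

View pics/scene0.png

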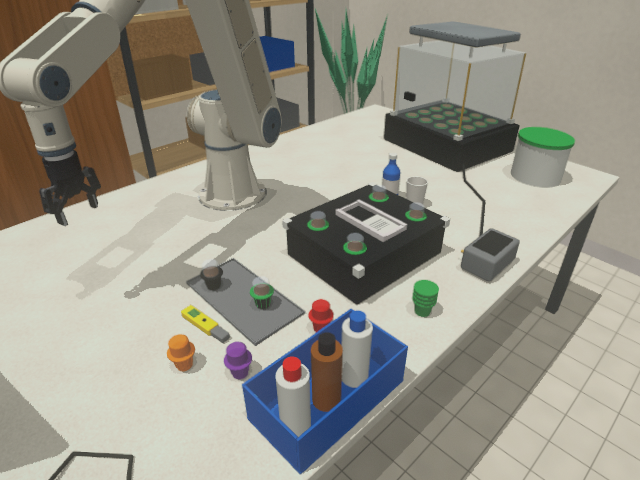

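View pics/top0.png

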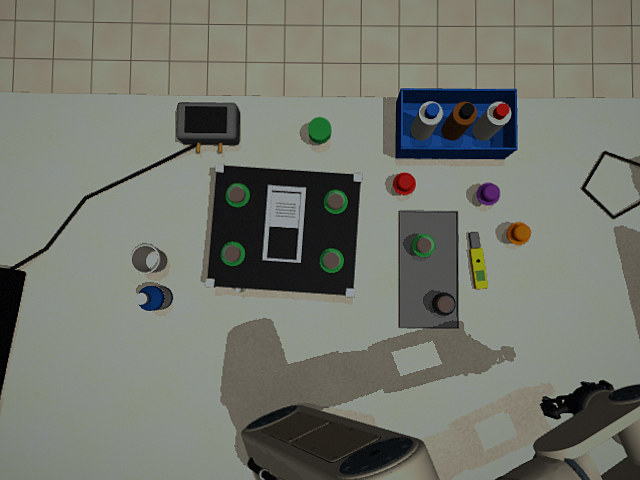

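The candidates in the top view are the green-rimmed tray pot (423,245), the black-rimmed tray pot (443,303), the green tub-like item (319,130), the red, purple and orange pots, and four planted pots. Only (423,245) is green-rimmed and in the tray. I'll confirm it in enlarged crops, along with the cover.

Run:
```python
import cv2,numpy as np
t=cv2.imread("pics/top0.png");s=cv2.imread("pics/scene0.png")
a=cv2.resize(t[160:300,200:370],None,fx=4.4,fy=4.2,interpolation=3)
cv2.imwrite("pics/c1.png",cv2.resize(t[160:300,200:370],(680,560),interpolation=3))
b=np.hstack([cv2.resize(t[200:335,390:490],(400,540),interpolation=3),cv2.resize(s[240:348,185:265],(400,540),interpolation=3)])
b=np.hstack([cv2.resize(t[200:335,390:490],(400,540),interpolation=3),cv2.resize(s[240:321,220:280],(400,540),interpolation=3)])
cv2.imwrite("pics/c2.png",b)
```

```text
(no output)
```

View pics/c1.png

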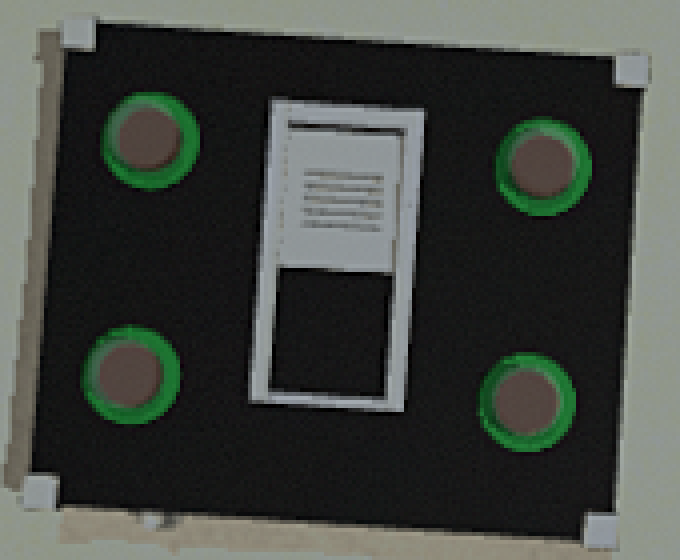

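View pics/c2.png

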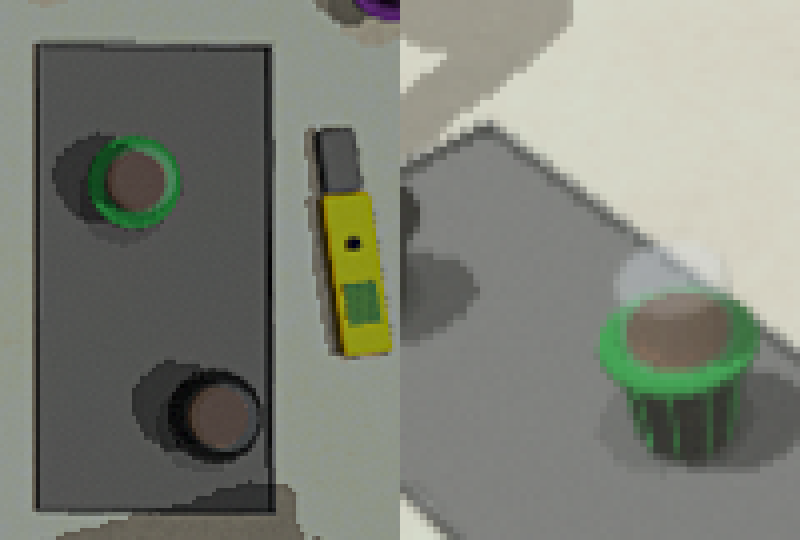

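The crops confirm the pot. It has a green flange and black basket and sits in the tray, with its flange centre at about (423.7,245.5) in the top view. The cover's centre is at about (285.2,210.2) in the top view, and it slides towards the bottom of the picture (the robot).

```bash
cat > h.py <<'E'
import numpy as np,cv2
from rig import monitor, imaging, r
from scipy.spatial.transform import Rotation as Ro
def ray(n,uv,z):
    c=imaging.camera_info(n)
    p=cv2.undistortPoints(np.array([[uv]],float),c['mtx'],c['dist'])[0,0]
    d=c['R'].T@np.array([*p,1]);o=-c['R'].T@c['t']
    return (o+d*(z-o[2])/d[2]).round(1)
def proj(n,X):
    c=imaging.camera_info(n)
    return cv2.projectPoints(np.array([X],float),cv2.Rodrigues(c['R'])[0],c['t'],c['mtx'],c['dist'])[0].ravel().round(1)
def rel(T):  # world target TCP -> tool-frame units
    s=monitor.sense();R=Ro.from_euler('xyz',s['tcp_rot'])
    return (R.inv().apply(np.array(T)-s['eef_pos'])/50).round(3)
E
python3 - <<'E'
from h import *
f=lambda u,v:(200+u/4-.4,160+v/4-.4)
cr=[ray('top',f(*p),130) for p in[(288,130),(405,133),(393,272),(278,268)]]
print('cover',cr,np.mean(cr,0))
rl=[ray('top',f(*p),137) for p in[(272,99),(427,109),(404,411),(248,402)]]
print('rail',rl,np.mean(rl,0))
e=rl[0]-rl[3]+rl[1]-rl[2];print('yaw',np.arctan2(e[1],e[0]))
g=[ray('top',f(*p),124) for p in[(151,140),(544,167),(527,402),(132,376)]]
print('planted',g,np.mean(g,0))
e=g[0]-g[3]+g[1]-g[2];print('yaw',np.arctan2(e[1],e[0]))
e=g[0]-g[1]+g[3]-g[2];print('yaw',np.arctan2(-e[0],e[1]))
print('pot',ray('top',(390+135/4-.4,200+182/4-.4),50), ray('scene',(220+680/6.67-.4,240+340/6.67-.4),50))
print('blackpot',ray('top',(390+216/4-.4,200+416/4-.4),50))
E
```

```text
cover [array([699.7,  96.6, 130. ]), array([698.5,  22.5, 130. ]), array([610. ,  28.9, 130. ]), array([611.8, 101.4, 130. ])] [655.    62.35 130.  ]
rail [array([718.1, 106.3, 137. ]), array([712.7,   8.5, 137. ]), array([522. ,  20.4, 137. ]), array([526.7, 117.9, 137. ])] [619.875  63.275 137.   ]
yaw -0.06142485552378364
planted [array([693.3, 184.2, 124. ]), array([678.6, -65.7, 124. ]), array([529.1, -56.4, 124. ]), array([543. , 192.9, 124. ])] [611.    63.75 124.  ]
yaw -0.05996803813102463
yaw -0.05722910634466055
pot [ 575.1 -300.1   50. ] [ 684.5 -186.9   50. ]
blackpot [ 421.3 -352.8   50. ]
```

>>> drive_tool --plan '[{"x": 6.3, "y": -4.4, "z": 0, "az": -10.8, "hand": 0}, {"x": 6.3, "y": -4.4, "z": 0, "az": -10.8, "hand": 0}, {"x": 6.3, "y": -4.4, "z": 0, "az": -10.8, "hand": 0}, {"x": 6.3, "y": -4.4, "z": 0, "az": -10.8, "hand": 0}, {"x": 6.3, "y": -4.4, "z": 0, "az": -10.8, "hand": 0}, {"x": 6.3, "y": -4.4, "z": 0, "az": -10.8, "hand": 0}, {"x": 6.3, "y": -4.4, "z": 0, "az": -10.8, "hand": 0}, {"x": 6.3, "y": -4.4, "z": 0, "az": -10.8, "hand": 0}]'

```text
invalid input
```

```bash
python3 -c "
from h import *
print(rel((655,62,160)),monitor.sense()['tcp_rot'])
print('potscene',ray('scene',(220+280/6.67-.4,240+340/6.67-.4),50))"
```

```text
[12.633 -8.81   1.424] [-3.14035960e+00 -2.14282906e-05  3.77797389e-01]
potscene [ 577.8 -297.    50. ]
```

>>> drive_tool --plan '[{"x": 1, "y": -0.7, "z": 0, "ax": 0, "ay": 0, "az": -1, "hand": 0}, {"x": 2, "y": -1.4, "z": 0, "ax": 0, "ay": 0, "az": -2, "hand": 0}]' --grip_force 30

```text
clock: 0.3
eef_pos: [285.3, -496.8, 230.6]
tcp_rot: [-3.141, -0.0, 0.589]
contact_force: [0.8, 0.1, 0.5]
opening: 0.689
grasp_force: 0.0
```

>>> drive_tool --plan '[{"x": 6, "y": -2.5, "z": 0, "ax": 0, "ay": 0, "az": -8.8, "hand": 0}, {"x": 6, "y": -2.5, "z": 0, "ax": 0, "ay": 0, "az": -8.8, "hand": 0}, {"x": 6, "y": -2.5, "z": 0, "ax": 0, "ay": 0, "az": -8.8, "hand": 0}, {"x": 6, "y": -2.5, "z": 0, "ax": 0, "ay": 0, "az": -8.8, "hand": 0}, {"x": 6, "y": -2.5, "z": 0, "ax": 0, "ay": 0, "az": -8.8, "hand": 0}, {"x": 6, "y": -2.5, "z": 0, "ax": 0, "ay": 0, "az": -8.8, "hand": 0}, {"x": 6, "y": -2.5, "z": 0, "ax": 0, "ay": 0, "az": -8.8, "hand": 0}, {"x": 6, "y": -2.5, "z": 0, "ax": 0, "ay": 0, "az": -8.8, "hand": 0}]' --grip_force 30

```text
clock: 1.1
eef_pos: [467.4, -224.5, 231.1]
tcp_rot: [3.142, -0.001, 1.513]
contact_force: [-0.7, -0.6, 0.5]
opening: -0.003
grasp_force: 0.0
```

```bash
python3 -c "
from h import *
print(rel((655,62,160)),monitor.sense()['tcp_rot'])"
```

```text
[5.936 3.415 1.426] [ 3.14157649e+00 -7.72776824e-04  1.51291508e+00]
```

>>> drive_tool --plan '[{"x": 5.94, "y": 3.4, "z": 0, "ax": 0, "ay": 0, "az": 0, "hand": 0}, {"x": 5.94, "y": 3.4, "z": 0, "ax": 0, "ay": 0, "az": 0, "hand": 0}, {"x": 5.94, "y": 3.4, "z": 0, "ax": 0, "ay": 0, "az": 0, "hand": 0}, {"x": 5.94, "y": 3.4, "z": 0, "ax": 0, "ay": 0, "az": 0, "hand": 0}, {"x": 5.94, "y": 3.4, "z": 0, "ax": 0, "ay": 0, "az": 0, "hand": 0}, {"x": 5.94, "y": 3.4, "z": 0, "ax": 0, "ay": 0, "az": 0, "hand": 0}, {"x": 5.94, "y": 3.4, "z": 1.0, "ax": 0, "ay": 0, "az": 0, "hand": 0}, {"x": 5.94, "y": 3.4, "z": 1.5, "ax": 0, "ay": 0, "az": 0, "hand": 0}]' --grip_force 30

```text
clock: 1.9
eef_pos: [656.5, 60.8, 155.9]
tcp_rot: [3.138, -0.001, 1.51]
contact_force: [0.8, -0.2, -0.0]
opening: 0.001
grasp_force: 0.0
```

>>> drive_tool --plan '[{"x": 0, "y": 0, "z": 0, "ax": 0, "ay": 0, "az": 0, "hand": 0}, {"x": 0, "y": 0, "z": 0, "ax": 0, "ay": 0, "az": 0, "hand": 0}, {"x": 0, "y": 0, "z": 0, "ax": 0, "ay": 0, "az": 0, "hand": 0}, {"x": 0, "y": 0, "z": 0, "ax": 0, "ay": 0, "az": 0, "hand": 0}]' --grip_force 30

```text
clock: 2.3
eef_pos: [655.0, 57.7, 158.6]
tcp_rot: [3.139, -0.0, 1.507]
contact_force: [0.3, 0.2, -0.0]
opening: 0.003
grasp_force: 0.0
```

```bash
python3 -c "
from h import *
import cv2
cv2.imwrite('pics/top1.png',imaging.grab_frame('top')[:,:,::-1])
a=imaging.grab_frame('scene')[:,:,::-1];cv2.imwrite('pics/s1.png',cv2.resize(a[150:300,280:450],(680,600),interpolation=3))
print(monitor.sense())"
```

```text
{'clock': 2.4, 'qpos': array([ 8.60967460e-02,  4.72557942e-01,  1.62499065e+00, -7.06835099e-05,
        1.04153220e+00,  1.49218927e-01]), 'qvel': array([ 0.00409514,  0.00695476,  0.00471775,  0.00034676, -0.00255273,
        0.00107369]), 'joint_efforts': array([-4.52975195e-02, -6.62001729e+01, -3.17929602e+01, -4.60701791e-03,
       -3.90784015e-03, -3.58967991e-03]), 'eef_pos': array([654.76354752,  57.9973062 , 158.07255235]), 'tcp_rot': array([ 3.13909963e+00, -3.13003658e-04,  1.50771015e+00]), 'contact_force': array([ 0.86704074, -1.16365165, -0.31306086]), 'wrist_torque': array([-0.03227433, -0.02387663,  0.04299528]), 'grasp_force': 0.0, 'opening': 0.0007474987072412374}
```

View pics/s1.png

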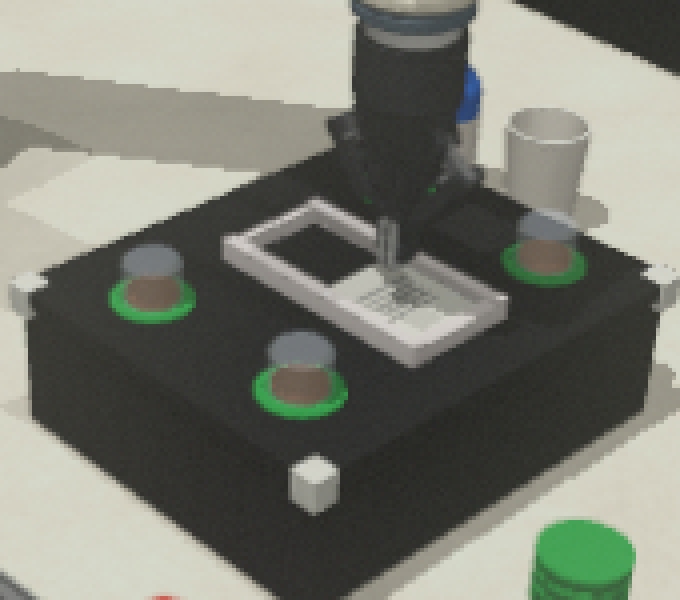

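The fingertips hang over the middle of the cover, at about (390,270) in the crop, inside the rails. I'll descend now.

>>> drive_tool --plan '[{"x": 0.06, "y": 0, "z": 0.2, "ax": 0, "ay": 0, "az": 0, "hand": 0}, {"x": 0.06, "y": 0, "z": 0.35, "ax": 0, "ay": 0, "az": 0, "hand": 0}, {"x": 0.06, "y": 0, "z": 0.42, "ax": 0, "ay": 0, "az": 0, "hand": 0}, {"x": 0.06, "y": 0, "z": 0.42, "ax": 0, "ay": 0, "az": 0, "hand": 0}, {"x": 0.06, "y": 0, "z": 0.42, "ax": 0, "ay": 0, "az": 0, "hand": 0}]' --grip_force 30

```text
clock: 2.9
eef_pos: [654.2, 61.8, 135.0]
tcp_rot: [-3.141, 0.0, 1.509]
contact_force: [0.5, 0.9, 0.5]
opening: 0.001
grasp_force: 0.0
```

>>> drive_tool --plan '[{"x": 0, "y": 0, "z": 0.02, "ax": 0, "ay": 0, "az": 0, "hand": 0}, {"x": 0, "y": 0, "z": 0.03, "ax": 0, "ay": 0, "az": 0, "hand": 0}, {"x": 0, "y": 0, "z": 0.03, "ax": 0, "ay": 0, "az": 0, "hand": 0}]' --grip_force 30

```text
clock: 3.2
eef_pos: [654.3, 61.8, 133.9]
tcp_rot: [3.142, -0.0, 1.509]
contact_force: [-0.8, 0.4, -0.3]
opening: -0.002
grasp_force: 0.0
```

>>> drive_tool --plan '[{"x": 0, "y": 0, "z": 0.02, "ax": 0, "ay": 0, "az": 0, "hand": 0}, {"x": 0, "y": 0, "z": 0.02, "ax": 0, "ay": 0, "az": 0, "hand": 0}, {"x": 0, "y": 0, "z": 0.02, "ax": 0, "ay": 0, "az": 0, "hand": 0}]' --grip_force 30

```text
clock: 3.5
eef_pos: [654.3, 61.7, 132.8]
tcp_rot: [3.142, 0.0, 1.509]
contact_force: [-0.6, -0.5, 0.3]
opening: 0.003
grasp_force: 0.0
```

>>> drive_tool --plan '[{"x": 0, "y": 0, "z": 0.01, "ax": 0, "ay": 0, "az": 0, "hand": 0}, {"x": 0, "y": 0, "z": 0.02, "ax": 0, "ay": 0, "az": 0, "hand": 0}, {"x": 0, "y": 0, "z": 0.02, "ax": 0, "ay": 0, "az": 0, "hand": 0}]' --grip_force 30

```text
clock: 3.8
eef_pos: [654.2, 61.7, 131.7]
tcp_rot: [-3.141, 0.0, 1.509]
contact_force: [-0.3, 0.2, 0.1]
opening: -0.001
grasp_force: 0.0
```

>>> drive_tool --plan '[{"x": 0, "y": 0, "z": 0.01, "ax": 0, "ay": 0, "az": 0, "hand": 0}, {"x": 0, "y": 0, "z": 0.02, "ax": 0, "ay": 0, "az": 0, "hand": 0}, {"x": 0, "y": 0, "z": 0.02, "ax": 0, "ay": 0, "az": 0, "hand": 0}]' --grip_force 30

```text
clock: 4.1
eef_pos: [654.2, 61.8, 130.7]
tcp_rot: [-3.141, 0.0, 1.509]
contact_force: [0.1, -0.1, 0.5]
opening: -0.002
grasp_force: 0.0
```

>>> drive_tool --plan '[{"x": 0, "y": 0, "z": 0.01, "ax": 0, "ay": 0, "az": 0, "hand": 0}, {"x": 0, "y": 0, "z": 0.02, "ax": 0, "ay": 0, "az": 0, "hand": 0}, {"x": 0, "y": 0, "z": 0.02, "ax": 0, "ay": 0, "az": 0, "hand": 0}]' --grip_force 30

```text
clock: 4.4
eef_pos: [654.3, 61.7, 129.7]
tcp_rot: [-3.142, 0.0, 1.509]
contact_force: [-0.5, 1.5, -0.4]
opening: 0.002
grasp_force: 0.0
```

>>> drive_tool --plan '[{"x": 0, "y": 0, "z": 0.01, "ax": 0, "ay": 0, "az": 0, "hand": 0}, {"x": 0, "y": 0, "z": 0.02, "ax": 0, "ay": 0, "az": 0, "hand": 0}, {"x": 0, "y": 0, "z": 0.02, "ax": 0, "ay": 0, "az": 0, "hand": 0}]' --grip_force 30

```text
clock: 4.7
eef_pos: [654.2, 61.7, 128.7]
tcp_rot: [-3.141, 0.0, 1.509]
contact_force: [-0.6, 0.1, -1.1]
opening: 0.003
grasp_force: 0.0
```

>>> drive_tool --plan '[{"x": 0, "y": 0, "z": 0.01, "ax": 0, "ay": 0, "az": 0, "hand": 0}, {"x": 0, "y": 0, "z": 0.02, "ax": 0, "ay": 0, "az": 0, "hand": 0}, {"x": 0, "y": 0, "z": 0.02, "ax": 0, "ay": 0, "az": 0, "hand": 0}]' --grip_force 30

```text
clock: 5.0
eef_pos: [654.3, 61.8, 127.8]
tcp_rot: [3.142, -0.0, 1.509]
contact_force: [0.7, 0.4, 0.7]
opening: -0.002
grasp_force: 0.3
```

>>> drive_tool --plan '[{"x": 0, "y": 0, "z": 0.01, "ax": 0, "ay": 0, "az": 0, "hand": 0}, {"x": 0, "y": 0, "z": 0.02, "ax": 0, "ay": 0, "az": 0, "hand": 0}, {"x": 0, "y": 0, "z": 0.02, "ax": 0, "ay": 0, "az": 0, "hand": 0}]' --grip_force 30

```text
clock: 5.3
eef_pos: [654.4, 61.7, 127.1]
tcp_rot: [3.141, 0.0, 1.509]
contact_force: [-1.0, 0.3, 4.8]
opening: 0.002
grasp_force: 2.2
```

>>> drive_tool --plan '[{"x": 0, "y": 0, "z": 0.01, "ax": 0, "ay": 0, "az": 0, "hand": 0}, {"x": 0, "y": 0, "z": 0.02, "ax": 0, "ay": 0, "az": 0, "hand": 0}, {"x": 0, "y": 0, "z": 0.03, "ax": 0, "ay": 0, "az": 0, "hand": 0}, {"x": 0, "y": 0, "z": 0.03, "ax": 0, "ay": 0, "az": 0, "hand": 0}, {"x": 0, "y": 0, "z": 0.03, "ax": 0, "ay": 0, "az": 0, "hand": 0}]' --grip_force 30

```text
clock: 5.8
eef_pos: [654.4, 61.7, 126.2]
tcp_rot: [3.141, -0.0, 1.509]
contact_force: [-2.8, -0.8, 9.6]
opening: 0.001
grasp_force: 4.8
```

>>> drive_tool --plan '[{"x": 0, "y": 0, "z": 0.012, "ax": 0, "ay": 0, "az": 0, "hand": 0}, {"x": 0, "y": 0, "z": 0.012, "ax": 0, "ay": 0, "az": 0, "hand": 0}, {"x": 0, "y": -0.02, "z": 0.012, "ax": 0, "ay": 0, "az": 0, "hand": 0}, {"x": 0, "y": -0.04, "z": 0.012, "ax": 0, "ay": 0, "az": 0, "hand": 0}, {"x": 0, "y": -0.06, "z": 0.012, "ax": 0, "ay": 0, "az": 0, "hand": 0}, {"x": 0, "y": -0.09, "z": 0.012, "ax": 0, "ay": 0, "az": 0, "hand": 0}, {"x": 0, "y": -0.12, "z": 0.012, "ax": 0, "ay": 0, "az": 0, "hand": 0}, {"x": 0, "y": -0.15, "z": 0.012, "ax": 0, "ay": 0, "az": 0, "hand": 0}]' --grip_force 30

```text
clock: 6.6
eef_pos: [650.1, 62.3, 126.6]
tcp_rot: [3.134, -0.001, 1.509]
contact_force: [5.7, -0.5, 6.9]
opening: 0.0
grasp_force: 3.6
```

>>> drive_tool --plan '[{"x": 0, "y": -0.02, "z": 0.01, "ax": 0, "ay": 0, "az": 0, "hand": 0}, {"x": 0, "y": -0.04, "z": 0.018, "ax": 0, "ay": 0, "az": 0, "hand": 0}, {"x": 0, "y": -0.06, "z": 0.018, "ax": 0, "ay": 0, "az": 0, "hand": 0}, {"x": 0, "y": -0.09, "z": 0.018, "ax": 0, "ay": 0, "az": 0, "hand": 0}, {"x": 0, "y": -0.12, "z": 0.018, "ax": 0, "ay": 0, "az": 0, "hand": 0}, {"x": 0, "y": -0.15, "z": 0.018, "ax": 0, "ay": 0, "az": 0, "hand": 0}]' --grip_force 30

```text
clock: 7.2
eef_pos: [643.1, 62.7, 126.1]
tcp_rot: [3.133, -0.001, 1.509]
contact_force: [5.6, -0.9, 9.1]
opening: 0.0
grasp_force: 4.8
```

>>> drive_tool --plan '[{"x": 0, "y": -0.04, "z": 0.01, "ax": 0, "ay": 0, "az": 0, "hand": 0}, {"x": 0, "y": -0.08, "z": 0.014, "ax": 0, "ay": 0, "az": 0, "hand": 0}, {"x": 0, "y": -0.12, "z": 0.014, "ax": 0, "ay": 0, "az": 0, "hand": 0}, {"x": 0, "y": -0.16, "z": 0.014, "ax": 0, "ay": 0, "az": 0, "hand": 0}, {"x": 0, "y": -0.2, "z": 0.014, "ax": 0, "ay": 0, "az": 0, "hand": 0}, {"x": 0, "y": -0.24, "z": 0.014, "ax": 0, "ay": 0, "az": 0, "hand": 0}, {"x": 0, "y": -0.28, "z": 0.014, "ax": 0, "ay": 0, "az": 0, "hand": 0}, {"x": 0, "y": -0.32, "z": 0.014, "ax": 0, "ay": 0, "az": 0, "hand": 0}]' --grip_force 30

```text
clock: 8.0
eef_pos: [627.5, 63.6, 125.7]
tcp_rot: [3.133, -0.001, 1.509]
contact_force: [6.1, -1.8, 12.2]
opening: 0.001
grasp_force: 5.9
```

```bash
python3 -c "
from h import *
a=imaging.grab_frame('scene')[:,:,::-1];cv2.imwrite('pics/s2.png',cv2.resize(a[150:300,280:450],(680,600),interpolation=3))
print(monitor.sense()['contact_force'])"
```

```text
[ 5.45547272 -2.17541457 11.53059664]
```

View pics/s2.png

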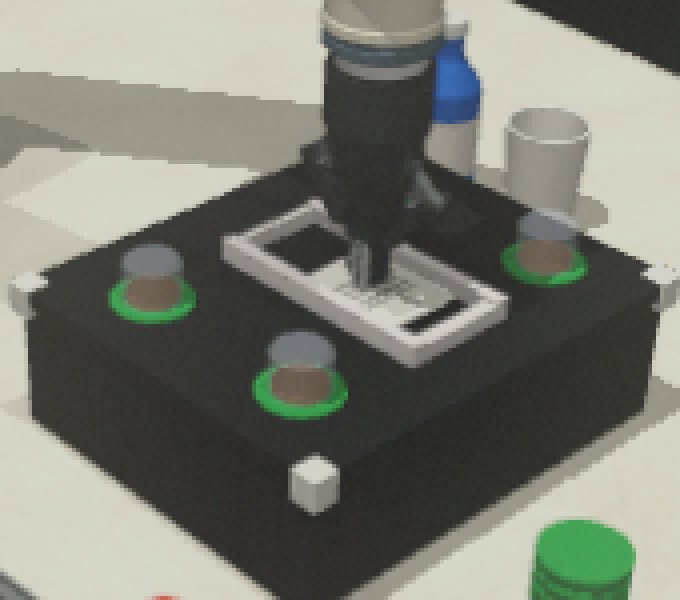

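The cover is moving with the fingers: a dark gap has opened at its far end, around (435,315). I'll keep dragging.

>>> drive_tool --plan '[{"x": 0, "y": -0.04, "z": 0, "ax": 0, "ay": 0, "az": 0, "hand": 0}, {"x": 0, "y": -0.08, "z": 0, "ax": 0, "ay": 0, "az": 0, "hand": 0}, {"x": 0, "y": -0.12, "z": 0, "ax": 0, "ay": 0, "az": 0, "hand": 0}, {"x": 0, "y": -0.16, "z": 0, "ax": 0, "ay": 0, "az": 0, "hand": 0}, {"x": 0, "y": -0.2, "z": 0, "ax": 0, "ay": 0, "az": 0, "hand": 0}, {"x": 0, "y": -0.24, "z": 0, "ax": 0, "ay": 0, "az": 0, "hand": 0}, {"x": 0, "y": -0.28, "z": 0, "ax": 0, "ay": 0, "az": 0, "hand": 0}, {"x": 0, "y": -0.32, "z": 0, "ax": 0, "ay": 0, "az": 0, "hand": 0}]' --grip_force 30

```text
clock: 8.85
eef_pos: [611.5, 64.6, 125.7]
tcp_rot: [3.133, -0.001, 1.509]
contact_force: [6.4, -2.0, 12.3]
opening: 0.004
grasp_force: 6.0
```

>>> drive_tool --plan '[{"x": 0, "y": -0.04, "z": 0, "ax": 0, "ay": 0, "az": 0, "hand": 0}, {"x": 0, "y": -0.08, "z": 0, "ax": 0, "ay": 0, "az": 0, "hand": 0}, {"x": 0, "y": -0.12, "z": 0, "ax": 0, "ay": 0, "az": 0, "hand": 0}, {"x": 0, "y": -0.16, "z": 0, "ax": 0, "ay": 0, "az": 0, "hand": 0}, {"x": 0, "y": -0.2, "z": 0, "ax": 0, "ay": 0, "az": 0, "hand": 0}, {"x": 0, "y": -0.24, "z": 0, "ax": 0, "ay": 0, "az": 0, "hand": 0}, {"x": 0, "y": -0.28, "z": 0, "ax": 0, "ay": 0, "az": 0, "hand": 0}, {"x": 0, "y": -0.32, "z": 0, "ax": 0, "ay": 0, "az": 0, "hand": 0}]' --grip_force 30

```text
clock: 9.65
eef_pos: [595.6, 65.5, 125.6]
tcp_rot: [3.133, -0.001, 1.509]
contact_force: [6.7, -2.8, 12.3]
opening: 0.001
grasp_force: 6.1
```

>>> drive_tool --plan '[{"x": -0.01, "y": -0.04, "z": 0, "ax": 0, "ay": 0, "az": 0, "hand": 0}, {"x": -0.02, "y": -0.08, "z": 0, "ax": 0, "ay": 0, "az": 0, "hand": 0}, {"x": -0.03, "y": -0.12, "z": 0, "ax": 0, "ay": 0, "az": 0, "hand": 0}, {"x": -0.03, "y": -0.16, "z": 0, "ax": 0, "ay": 0, "az": 0, "hand": 0}, {"x": -0.03, "y": -0.2, "z": 0, "ax": 0, "ay": 0, "az": 0, "hand": 0}, {"x": -0.03, "y": -0.24, "z": 0, "ax": 0, "ay": 0, "az": 0, "hand": 0}, {"x": -0.03, "y": -0.28, "z": 0, "ax": 0, "ay": 0, "az": 0, "hand": 0}, {"x": -0.03, "y": -0.32, "z": 0, "ax": 0, "ay": 0, "az": 0, "hand": 0}]' --grip_force 30

```text
clock: 10.45
eef_pos: [579.8, 66.2, 125.7]
tcp_rot: [3.132, -0.003, 1.509]
contact_force: [6.4, 2.9, 12.2]
opening: -0.001
grasp_force: 5.9
```

>>> drive_tool --plan '[{"x": 0, "y": -0.03, "z": 0, "ax": 0, "ay": 0, "az": 0, "hand": 0}, {"x": 0, "y": -0.06, "z": 0, "ax": 0, "ay": 0, "az": 0, "hand": 0}, {"x": 0, "y": -0.08, "z": 0, "ax": 0, "ay": 0, "az": 0, "hand": 0}]' --grip_force 30

```text
clock: 10.75
eef_pos: [575.7, 66.5, 125.7]
tcp_rot: [3.132, -0.003, 1.509]
contact_force: [5.9, 4.4, 12.3]
opening: 0.0
grasp_force: 6.0
```

>>> drive_tool --plan '[{"x": 0.015, "y": -0.01, "z": -0.006, "ax": 0, "ay": 0, "az": 0, "hand": 0}, {"x": 0.015, "y": -0.03, "z": -0.006, "ax": 0, "ay": 0, "az": 0, "hand": 0}, {"x": 0.015, "y": -0.05, "z": -0.006, "ax": 0, "ay": 0, "az": 0, "hand": 0}, {"x": 0.015, "y": -0.05, "z": -0.006, "ax": 0, "ay": 0, "az": 0, "hand": 0}]' --grip_force 30

```text
clock: 11.15
eef_pos: [572.9, 66.7, 125.8]
tcp_rot: [3.133, -0.001, 1.509]
contact_force: [5.7, 0.2, 11.0]
opening: -0.002
grasp_force: 5.8
```

>>> drive_tool --plan '[{"x": 0, "y": -0.02, "z": 0, "ax": 0, "ay": 0, "az": 0, "hand": 0}, {"x": 0, "y": -0.04, "z": 0, "ax": 0, "ay": 0, "az": 0, "hand": 0}, {"x": 0, "y": -0.04, "z": 0, "ax": 0, "ay": 0, "az": 0, "hand": 0}]' --grip_force 30

```text
clock: 11.45
eef_pos: [570.9, 66.9, 125.8]
tcp_rot: [3.133, -0.001, 1.509]
contact_force: [4.8, -0.3, 11.2]
opening: -0.0
grasp_force: 5.8
```

```bash
python3 -c "
from h import *
a=imaging.grab_frame('scene')[:,:,::-1];cv2.imwrite('pics/s3.png',cv2.resize(a[195:245,325:415],(720,400),interpolation=3))
print(monitor.sense()['contact_force'])"
```

```text
[ 5.43954089 -0.17836581 10.84666673]
```

View pics/s3.png

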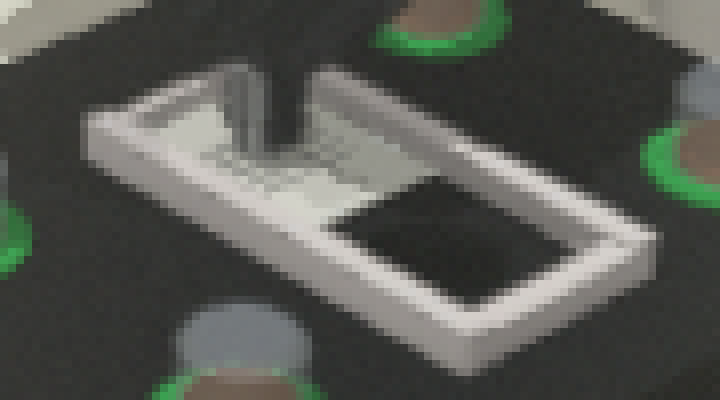

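The cover is almost at the front bar, with the hole area open. I'll push a few millimetres more to reach the stop.

>>> drive_tool --plan '[{"x": 0, "y": -0.02, "z": 0, "ax": 0, "ay": 0, "az": 0, "hand": 0}, {"x": 0, "y": -0.04, "z": 0, "ax": 0, "ay": 0, "az": 0, "hand": 0}, {"x": 0, "y": -0.06, "z": 0, "ax": 0, "ay": 0, "az": 0, "hand": 0}]' --grip_force 30

```text
clock: 11.8
eef_pos: [568.9, 67.0, 126.0]
tcp_rot: [3.131, -0.001, 1.509]
contact_force: [9.0, -0.2, 10.2]
opening: -0.003
grasp_force: 5.1
```

>>> drive_tool --plan '[{"x": 0, "y": -0.02, "z": 0, "ax": 0, "ay": 0, "az": 0, "hand": 0}, {"x": 0, "y": -0.04, "z": 0, "ax": 0, "ay": 0, "az": 0, "hand": 0}, {"x": 0, "y": -0.06, "z": 0, "ax": 0, "ay": 0, "az": 0, "hand": 0}]' --grip_force 30

```text
clock: 12.1
eef_pos: [565.8, 67.1, 125.9]
tcp_rot: [3.131, -0.001, 1.509]
contact_force: [8.2, -0.5, 10.1]
opening: 0.003
grasp_force: 5.1
```

The force rose to 9 N along x and the fingers now slip, so the cover is at its stop. I'll lift off and look at the hole from above.

>>> drive_tool --plan '[{"x": 0, "y": 0.04, "z": -0.1, "ax": 0, "ay": 0, "az": 0, "hand": 0}, {"x": 0, "y": 0.04, "z": -1, "ax": 0, "ay": 0, "az": 0, "hand": 85}, {"x": 0, "y": 0.04, "z": -2, "ax": 0, "ay": 0, "az": 0, "hand": 85}, {"x": -1, "y": 0.04, "z": -2.4, "ax": 0, "ay": 0, "az": 0, "hand": 85}, {"x": -2, "y": 0.04, "z": -2.4, "ax": 0, "ay": 0, "az": 0, "hand": 85}, {"x": -3, "y": 0.04, "z": -2.4, "ax": 0, "ay": 0, "az": 0, "hand": 85}, {"x": -4, "y": 0.04, "z": -2.4, "ax": 0, "ay": 0, "az": 0, "hand": 85}]' --grip_force 30

```text
clock: 12.8
eef_pos: [550.1, -131.0, 243.6]
tcp_rot: [3.142, -0.0, 1.509]
contact_force: [0.3, -0.2, 0.1]
opening: 0.992
grasp_force: 0.0
```

```bash
python3 -c "
from h import *
a=np.mean([imaging.grab_frame('top')[:,:,::-1] for _ in range(4)],0)[180:270,250:320]
a=255*(np.clip(a,0,255)/255)**.45
cv2.imwrite('pics/t3.png',cv2.resize(a.astype(np.uint8),(420,540),interpolation=3))
print(monitor.sense()['eef_pos'],monitor.sense()['tcp_rot'],rel((576,-299,200)))"
```

```text
[ 550.13965581 -130.42691288  242.95793105] [-3.14059378e+00 -4.29635095e-04  1.50595327e+00] [-3.331  0.735  0.857]
```

View pics/t3.png

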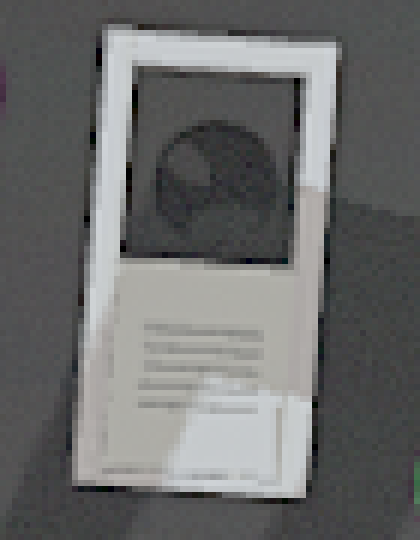

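The hole is clearly visible, centred near (216,182) in the crop, and the cover is against the front bar. I'll compute the hole position and refine the pot from its green rim.

```bash
python3 -c "
from h import *
print('hole',ray('top',(250+216/6-.4,180+182/6-.4),120))
im=cv2.imread('pics/top0.png');b,g,rr=[im[:,:,i].astype(int) for i in range(3)]
m=((g>rr+30)&(g>b+25)).astype(np.uint8)
sub=np.zeros_like(m);sub[225:265,400:445]=m[225:265,400:445]
c=max(cv2.findContours(sub,0,1)[0],key=cv2.contourArea);(cx,cy),rad=cv2.minEnclosingCircle(c);print(cx,cy,rad,ray('top',(cx,cy),50))
for u,v,z in[(238,195,124),(336,202,124)]:
  sub[:]=0;sub[v-18:v+18,u-18:u+18]=m[v-18:v+18,u-18:u+18]
  c=max(cv2.findContours(sub,0,1)[0],key=cv2.contourArea);(cx,cy),rad=cv2.minEnclosingCircle(c);print(ray('top',(cx,cy),z))
im=imaging.grab_frame('scene')[:,:,::-1];b,g,rr=[im[:,:,i].astype(int) for i in range(3)]
m=((g>rr+30)&(g>b+25)).astype(np.uint8);sub=np.zeros(m.shape,np.uint8);sub[275:312,245:280]=m[275:312,245:280]
x,y,w,h=cv2.boundingRect(max(cv2.findContours(sub,0,1)[0],key=cv2.contourArea));print(x,y,w,h)
print([proj('scene',(575+31*np.cos(a),-300+31*np.sin(a),50)) for a in np.arange(0,6.28,.785)])
"
```

```text
hole [655.9  61.3 120. ]
423.208740234375 245.04368591308594 11.593818664550781 [ 575.2 -299.8   50. ]
[693.3 185.  124. ]
[678.8 -65.  124. ]
250 285 24 16
[array([267.5, 296.4]), array([272. , 290.7]), array([269.5, 285.2]), array([261.5, 282.8]), array([252.7, 285. ]), array([247.9, 290.4]), array([250.1, 296.2]), array([258.3, 298.7])]
```

```bash
python3 -c "
from h import *
im=cv2.imread('pics/scene0.png');b,g,rr=[im[:,:,i].astype(int) for i in range(3)]
m=((g>rr+30)&(g>b+25)).astype(np.uint8)
for c in cv2.findContours(m,0,1)[0]:
  if cv2.contourArea(c)>40: x,y,w,h=cv2.boundingRect(c);print(x,x+w-1,'cx',x+w/2-.5,y,y+h-1)
for X in [(693.3,184.6,124),(678.7,-65.3,124),(529.1,-56.4,124),(543,192.9,124),(575.2,-299.8,50),(575.2,-299.8,47)]:
  P=np.array([proj('scene',np.array(X)+[31*np.cos(a),31*np.sin(a),0]) for a in np.arange(0,6.28,.1)]);print(P.min(0),P.max(0),P.mean(0))
"
```

```text
188 198 cx 193.0 309 316
250 273 cx 261.5 285 300
412 438 cx 425.0 280 316
343 366 cx 354.5 242 254
307 328 cx 317.5 220 230
405 426 cx 415.5 211 221
369 388 cx 378.5 193 201
519 574 cx 546.5 127 149
335 346 cx 340.5 53 83
357 385 cx 371.0 21 85
341 357 cx 349.0 12 78
[403.9 209.5] [425.2 220.3] [414.55714286 214.87936508]
[341.4 240.2] [365.1 253.7] [353.29206349 246.90952381]
[305.6 218.3] [327.4 229.8] [316.50952381 223.9968254 ]
[367.2 191.7] [386.9 201.1] [377.05714286 196.36031746]
[247.9 282.8] [272.2 298.7] [260.07777778 290.7       ]
[248.  283.7] [272.3 299.6] [260.17619048 291.5952381 ]
```

>>> drive_tool --plan '[{"x": -1, "y": 0.3, "z": 0, "ax": 0, "ay": 0, "az": 0, "hand": 85}, {"x": -2, "y": 0.5, "z": 0.3, "ax": 0, "ay": 0, "az": 0, "hand": 85}, {"x": -3, "y": 0.7, "z": 0.8, "ax": 0, "ay": 0, "az": 0, "hand": 85}, {"x": -3.35, "y": 0.72, "z": 1.4, "ax": 0, "ay": 0, "az": 0, "hand": 85}, {"x": -3.35, "y": 0.72, "z": 1.8, "ax": 0, "ay": 0, "az": 0, "hand": 85}, {"x": -3.35, "y": 0.72, "z": 1.8, "ax": 0, "ay": 0, "az": 0, "hand": 85}, {"x": -3.35, "y": 0.72, "z": 1.8, "ax": 0, "ay": 0, "az": 0, "hand": 85}]' --grip_force 30

```text
clock: 13.75
eef_pos: [576.7, -297.2, 153.5]
tcp_rot: [-3.141, -0.001, 1.51]
contact_force: [0.2, 0.1, 0.4]
opening: 0.993
grasp_force: 0.0
```

```bash
python3 -c "
from h import *
print(monitor.sense()['eef_pos'],monitor.sense()['tcp_rot'],rel((575.2,-299.8,58)))"
```

```text
[ 576.72231611 -297.24758482  153.47402019] [-3.14080260e+00 -6.31237700e-04  1.51040636e+00] [-0.054 -0.026  1.909]
```

>>> drive_tool --plan '[{"x": -0.05, "y": -0.03, "z": 0.5, "ax": 0, "ay": 0, "az": 0, "hand": 85}, {"x": -0.05, "y": -0.03, "z": 1.0, "ax": 0, "ay": 0, "az": 0, "hand": 85}, {"x": -0.05, "y": -0.03, "z": 1.4, "ax": 0, "ay": 0, "az": 0, "hand": 85}, {"x": -0.05, "y": -0.03, "z": 1.7, "ax": 0, "ay": 0, "az": 0, "hand": 85}, {"x": -0.05, "y": -0.03, "z": 1.86, "ax": 0, "ay": 0, "az": 0, "hand": 85}, {"x": -0.05, "y": -0.03, "z": 1.88, "ax": 0, "ay": 0, "az": 0, "hand": 85}, {"x": -0.05, "y": -0.03, "z": 1.88, "ax": 0, "ay": 0, "az": 0, "hand": 85}]' --grip_force 30

```text
clock: 14.45
eef_pos: [575.3, -301.2, 60.3]
tcp_rot: [3.141, 0.0, 1.509]
contact_force: [0.2, -0.3, -0.1]
opening: 1.0
grasp_force: 0.0
```

```bash
python3 -c "
from h import *
print(monitor.sense()['eef_pos'],rel((575.2,-299.8,58)))
a=imaging.grab_frame('scene')[:,:,::-1];b=imaging.grab_frame('top')[:,:,::-1]
cv2.imwrite('pics/s4.png',np.hstack([cv2.resize(a[220:320,205:305],(400,400),interpolation=3),cv2.resize(b[190:290,380:480],(400,400),interpolation=3)]))"
```

```text
[ 575.32493841 -301.1702437    60.2681534 ] [ 0.027 -0.004  0.045]
```

View pics/s4.png

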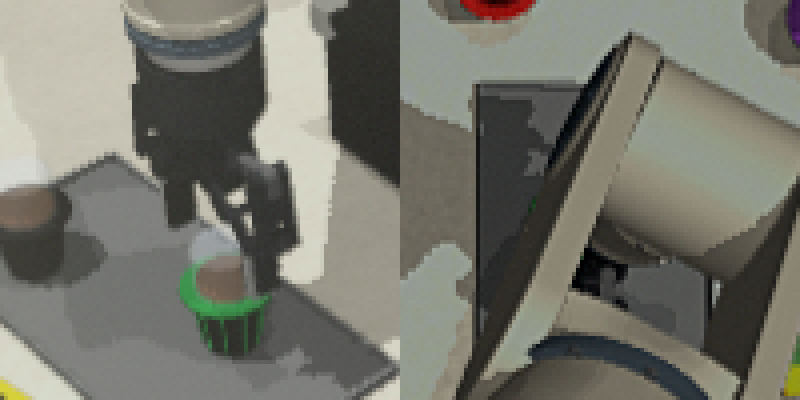

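The fingers straddle the dome, with the pot at about (222,290) in the left half. I'll nudge in and close.

>>> drive_tool --plan '[{"x": 0.03, "y": 0, "z": 0.04, "ax": 0, "ay": 0, "az": 0, "hand": 70}, {"x": 0.03, "y": 0, "z": 0.04, "ax": 0, "ay": 0, "az": 0, "hand": 50}, {"x": 0.03, "y": 0, "z": 0.04, "ax": 0, "ay": 0, "az": 0, "hand": 40}, {"x": 0.03, "y": 0, "z": 0.04, "ax": 0, "ay": 0, "az": 0, "hand": 38}, {"x": 0.03, "y": 0, "z": 0.04, "ax": 0, "ay": 0, "az": 0, "hand": 38}, {"x": 0.03, "y": 0, "z": 0.04, "ax": 0, "ay": 0, "az": 0, "hand": 38}, {"x": 0.03, "y": 0, "z": 0.04, "ax": 0, "ay": 0, "az": 0, "hand": 38}]' --grip_force 30

```text
clock: 15.25
eef_pos: [574.9, -299.8, 57.7]
tcp_rot: [3.141, 0.0, 1.509]
contact_force: [-0.5, 0.7, 5.2]
opening: 0.504
grasp_force: 30.4
```

>>> drive_tool --plan '[{"x": 0, "y": 0, "z": -0.1, "ax": 0, "ay": 0, "az": 0, "hand": 38}, {"x": 0, "y": 0, "z": -0.5, "ax": 0, "ay": 0, "az": 0, "hand": 38}, {"x": 0, "y": 0, "z": -1, "ax": 0, "ay": 0, "az": 0, "hand": 38}, {"x": 0, "y": 0, "z": -1.6, "ax": 0, "ay": 0, "az": 0, "hand": 38}, {"x": 0, "y": 0, "z": -2.2, "ax": 0, "ay": 0, "az": 0, "hand": 38}, {"x": 0, "y": 0, "z": -2.8, "ax": 0, "ay": 0, "az": 0, "hand": 38}, {"x": 0, "y": 0, "z": -3.4, "ax": 0, "ay": 0, "az": 0, "hand": 38}, {"x": 0, "y": 0, "z": -3.6, "ax": 0, "ay": 0, "az": 0, "hand": 38}]' --grip_force 30

```text
clock: 16.05
eef_pos: [576.0, -300.3, 240.8]
tcp_rot: [3.137, 0.002, 1.509]
contact_force: [0.2, -0.1, 0.3]
opening: 0.504
grasp_force: 30.7
```

```bash
python3 -c "
from h import *
print(rel((655.7,61.2,237)),monitor.sense()['tcp_rot'],monitor.sense()['contact_force'])"
```

```text
[7.315 1.142 0.067] [3.13731918e+00 1.88735275e-03 1.50876617e+00] [ 0.19920825 -0.05411161  0.25477426]
```

>>> drive_tool --plan '[{"x": 0.7, "y": 0.1, "z": 0, "ax": 0, "ay": 0, "az": 0, "hand": 38}, {"x": 1.5, "y": 0.2, "z": 0, "ax": 0, "ay": 0, "az": 0, "hand": 38}, {"x": 2.3, "y": 0.4, "z": 0, "ax": 0, "ay": 0, "az": 0, "hand": 38}, {"x": 3.1, "y": 0.5, "z": 0, "ax": 0, "ay": 0, "az": 0, "hand": 38}, {"x": 3.9, "y": 0.6, "z": 0, "ax": 0, "ay": 0, "az": 0, "hand": 38}, {"x": 4.7, "y": 0.8, "z": 0, "ax": 0, "ay": 0, "az": 0, "hand": 38}, {"x": 5.5, "y": 0.9, "z": 0, "ax": 0, "ay": 0, "az": 0, "hand": 38}, {"x": 6.2, "y": 1, "z": 0, "ax": 0, "ay": 0, "az": 0, "hand": 38}]' --grip_force 30

```text
clock: 16.85
eef_pos: [643.5, 8.7, 236.2]
tcp_rot: [-3.14, -0.0, 1.509]
contact_force: [0.7, -0.3, -0.2]
opening: 0.503
grasp_force: 30.7
```

>>> drive_tool --plan '[{"x": 0.6, "y": 0.08, "z": 0, "ax": 0, "ay": 0, "az": 0, "hand": 38}, {"x": 0.95, "y": 0.14, "z": 0, "ax": 0, "ay": 0, "az": 0, "hand": 38}, {"x": 1.1, "y": 0.14, "z": 0, "ax": 0, "ay": 0, "az": 0, "hand": 38}, {"x": 1.1, "y": 0.14, "z": 0, "ax": 0, "ay": 0, "az": 0, "hand": 38}, {"x": 1.1, "y": 0.14, "z": 0, "ax": 0, "ay": 0, "az": 0, "hand": 38}, {"x": 1.1, "y": 0.14, "z": 0, "ax": 0, "ay": 0, "az": 0, "hand": 38}]' --grip_force 30

```text
clock: 17.45
eef_pos: [654.1, 59.8, 237.4]
tcp_rot: [-3.141, 0.0, 1.508]
contact_force: [1.0, -1.4, -0.2]
opening: 0.504
grasp_force: 30.7
```

```bash
python3 -c "
from h import *
im=imaging.grab_frame('scene')[:,:,::-1];cv2.imwrite('pics/s5.png',cv2.resize(im[120:270,290:440],(600,600),interpolation=3))
s=monitor.sense();print(s['eef_pos'],s['tcp_rot'],rel((655.7,61.2,190)))
b,g,rr=[im[:,:,i].astype(int) for i in range(3)]
m=((g>rr+30)&(g>b+25)).astype(np.uint8)
for c in cv2.findContours(m,0,1)[0]:
  if cv2.contourArea(c)>40: x,y,w,h=cv2.boundingRect(c);print('cx',x+w/2-.5,y,y+h-1)
P=np.array([proj('scene',s['eef_pos']+[31*np.cos(a),31*np.sin(a),-10]) for a in np.arange(0,6.28,.1)]);print(P.min(0),P.max(0))
"
```

```text
[654.1561227   59.83915628 237.423433  ] [-3.14157573e+00  2.59333833e-04  1.50749419e+00] [0.029 0.029 0.948]
cx 193.0 309 316
cx 425.0 280 316
cx 354.5 242 254
cx 317.5 220 230
cx 415.5 211 221
cx 380.5 189 204
cx 546.5 127 149
cx 363.0 74 85
cx 341.0 56 82
[367.9 187.7] [390.9 198.6]
```

View pics/s5.png

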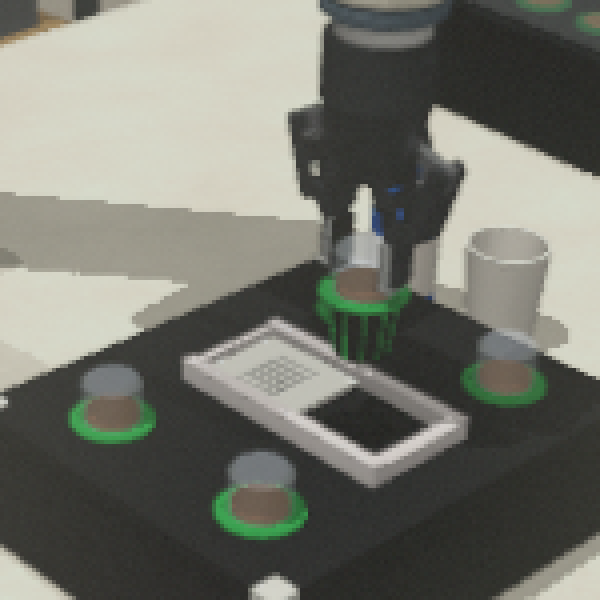

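The pot hangs upright in the grip with its rim at (362,293) in the crop, consistent with the TCP. I'll centre it and go down.

>>> drive_tool --plan '[{"x": 0.03, "y": 0.03, "z": 0.2, "ax": 0, "ay": 0, "az": 0, "hand": 38}, {"x": 0.03, "y": 0.03, "z": 0.5, "ax": 0, "ay": 0, "az": 0, "hand": 38}, {"x": 0.03, "y": 0.03, "z": 0.8, "ax": 0, "ay": 0, "az": 0, "hand": 38}, {"x": 0.03, "y": 0.03, "z": 0.94, "ax": 0, "ay": 0, "az": 0, "hand": 38}, {"x": 0.03, "y": 0.03, "z": 0.94, "ax": 0, "ay": 0, "az": 0, "hand": 38}, {"x": 0.03, "y": 0.03, "z": 0.94, "ax": 0, "ay": 0, "az": 0, "hand": 38}, {"x": 0.03, "y": 0.03, "z": 0.94, "ax": 0, "ay": 0, "az": 0, "hand": 38}]' --grip_force 30

```text
clock: 18.2
eef_pos: [656.3, 62.6, 191.0]
tcp_rot: [3.141, -0.0, 1.509]
contact_force: [0.7, -0.6, -0.6]
opening: 0.504
grasp_force: 30.7
```

```bash
python3 -c "
from h import *
s=monitor.sense();print(s['eef_pos'],rel((655.7,61.2,145)),s['contact_force'])"
```

```text
[656.2914842   62.58487984 190.95201987] [-0.029 -0.011  0.919] [ 0.67626424 -0.64403416 -0.59616396]
```

>>> drive_tool --plan '[{"x": -0.02, "y": -0.01, "z": 0.1, "ax": 0, "ay": 0, "az": 0, "hand": 38}, {"x": -0.02, "y": -0.01, "z": 0.3, "ax": 0, "ay": 0, "az": 0, "hand": 38}, {"x": -0.02, "y": -0.01, "z": 0.5, "ax": 0, "ay": 0, "az": 0, "hand": 38}, {"x": -0.02, "y": -0.01, "z": 0.7, "ax": 0, "ay": 0, "az": 0, "hand": 38}, {"x": -0.02, "y": -0.01, "z": 0.85, "ax": 0, "ay": 0, "az": 0, "hand": 38}, {"x": -0.02, "y": -0.01, "z": 0.92, "ax": 0, "ay": 0, "az": 0, "hand": 38}, {"x": -0.02, "y": -0.01, "z": 0.92, "ax": 0, "ay": 0, "az": 0, "hand": 38}, {"x": -0.02, "y": -0.01, "z": 0.92, "ax": 0, "ay": 0, "az": 0, "hand": 38}]' --grip_force 30

```text
clock: 19.0
eef_pos: [655.5, 61.6, 144.5]
tcp_rot: [3.141, -0.0, 1.509]
contact_force: [0.5, 0.0, -0.8]
opening: 0.502
grasp_force: 30.7
```

>>> drive_tool --plan '[{"x": 0, "y": 0, "z": 0.03, "ax": 0, "ay": 0, "az": 0, "hand": 38}, {"x": 0, "y": 0, "z": 0.06, "ax": 0, "ay": 0, "az": 0, "hand": 38}, {"x": 0, "y": 0, "z": 0.1, "ax": 0, "ay": 0, "az": 0, "hand": 38}, {"x": 0, "y": 0, "z": 0.14, "ax": 0, "ay": 0, "az": 0, "hand": 38}, {"x": 0, "y": 0, "z": 0.14, "ax": 0, "ay": 0, "az": 0, "hand": 38}]' --grip_force 30

```text
clock: 19.5
eef_pos: [655.0, 61.5, 137.0]
tcp_rot: [-3.141, 0.0, 1.509]
contact_force: [-1.0, -0.1, -0.5]
opening: 0.504
grasp_force: 30.7
```

Nothing touched; going on to the seat in small steps.

>>> drive_tool --plan '[{"x": 0, "y": 0.01, "z": 0.02, "ax": 0, "ay": 0, "az": 0, "hand": 38}, {"x": 0, "y": 0.01, "z": 0.04, "ax": 0, "ay": 0, "az": 0, "hand": 38}, {"x": 0, "y": 0.01, "z": 0.06, "ax": 0, "ay": 0, "az": 0, "hand": 38}, {"x": 0, "y": 0.01, "z": 0.06, "ax": 0, "ay": 0, "az": 0, "hand": 38}]' --grip_force 30

```text
clock: 19.9
eef_pos: [655.7, 61.5, 134.2]
tcp_rot: [-3.141, -0.0, 1.509]
contact_force: [-0.4, -0.3, -1.3]
opening: 0.501
grasp_force: 30.7
```

>>> drive_tool --plan '[{"x": 0, "y": 0, "z": 0.02, "ax": 0, "ay": 0, "az": 0, "hand": 38}, {"x": 0, "y": 0, "z": 0.02, "ax": 0, "ay": 0, "az": 0, "hand": 38}]' --grip_force 30

```text
clock: 20.1
eef_pos: [655.7, 61.5, 133.3]
tcp_rot: [-3.141, 0.0, 1.509]
contact_force: [-0.0, -0.2, 0.5]
opening: 0.507
grasp_force: 30.7
```

>>> drive_tool --plan '[{"x": 0, "y": 0, "z": 0.02, "ax": 0, "ay": 0, "az": 0, "hand": 38}, {"x": 0, "y": 0, "z": 0.02, "ax": 0, "ay": 0, "az": 0, "hand": 38}]' --grip_force 30

```text
clock: 20.3
eef_pos: [655.7, 61.5, 132.3]
tcp_rot: [-3.141, 0.0, 1.509]
contact_force: [0.1, 0.6, -1.4]
opening: 0.501
grasp_force: 30.7
```

>>> drive_tool --plan '[{"x": 0, "y": 0, "z": 0.02, "ax": 0, "ay": 0, "az": 0, "hand": 38}, {"x": 0, "y": 0, "z": 0.02, "ax": 0, "ay": 0, "az": 0, "hand": 38}]' --grip_force 30

```text
clock: 20.5
eef_pos: [655.7, 61.5, 131.2]
tcp_rot: [-3.141, 0.0, 1.509]
contact_force: [0.3, -0.2, -1.1]
opening: 0.5
grasp_force: 30.7
```

>>> drive_tool --plan '[{"x": 0, "y": 0, "z": 0.02, "ax": 0, "ay": 0, "az": 0, "hand": 38}, {"x": 0, "y": 0, "z": 0.02, "ax": 0, "ay": 0, "az": 0, "hand": 38}]' --grip_force 30

```text
clock: 20.7
eef_pos: [655.8, 61.5, 130.9]
tcp_rot: [3.141, -0.0, 1.509]
contact_force: [-2.2, -0.4, 3.4]
opening: 0.505
grasp_force: 31.0
```

>>> drive_tool --plan '[{"x": 0, "y": 0, "z": 0.01, "ax": 0, "ay": 0, "az": 0, "hand": 38}, {"x": 0, "y": 0, "z": 0.01, "ax": 0, "ay": 0, "az": 0, "hand": 38}]' --grip_force 30

```text
clock: 20.9
eef_pos: [655.9, 61.5, 130.8]
tcp_rot: [3.141, -0.0, 1.509]
contact_force: [-2.4, 0.1, 7.9]
opening: 0.503
grasp_force: 31.3
```

The pot is seated: 8 N upward at z=130.8, as expected. Next is the release and lift.

>>> drive_tool --plan '[{"x": 0, "y": 0, "z": -0.02, "ax": 0, "ay": 0, "az": 0, "hand": 46}, {"x": 0, "y": 0, "z": -0.02, "ax": 0, "ay": 0, "az": 0, "hand": 58}, {"x": 0, "y": 0, "z": -0.02, "ax": 0, "ay": 0, "az": 0, "hand": 62}, {"x": 0, "y": 0, "z": -0.1, "ax": 0, "ay": 0, "az": 0, "hand": 66}, {"x": 0, "y": 0, "z": -0.4, "ax": 0, "ay": 0, "az": 0, "hand": 66}, {"x": 0, "y": 0, "z": -1, "ax": 0, "ay": 0, "az": 0, "hand": 66}, {"x": 0, "y": 0, "z": -2, "ax": 0, "ay": 0, "az": 0, "hand": 66}]' --grip_force 30

```text
clock: 21.6
eef_pos: [654.0, 61.3, 229.0]
tcp_rot: [-3.137, 0.001, 1.509]
contact_force: [1.7, -0.1, 0.2]
opening: 0.776
grasp_force: 0.0
```

>>> drive_tool --plan '[{"x": -1, "y": 0, "z": -0.3, "ax": 0, "ay": 0, "az": 0, "hand": 66}, {"x": -2, "y": 0, "z": -0.3, "ax": 0, "ay": 0, "az": 0, "hand": 66}, {"x": -3, "y": 0, "z": -0.3, "ax": 0, "ay": 0, "az": 0, "hand": 66}, {"x": -4, "y": 0, "z": -0.3, "ax": 0, "ay": 0, "az": 0, "hand": 66}, {"x": -4.5, "y": 0, "z": -0.3, "ax": 0, "ay": 0, "az": 0, "hand": 66}, {"x": -4.5, "y": 0, "z": -0.3, "ax": 0, "ay": 0, "az": 0, "hand": 66}, {"x": -4.5, "y": 0, "z": -0.3, "ax": 0, "ay": 0, "az": 0, "hand": 66}]' --grip_force 30

```text
clock: 22.3
eef_pos: [641.9, -163.5, 245.8]
tcp_rot: [3.141, -0.0, 1.507]
contact_force: [-0.5, 0.6, -0.9]
opening: 0.773
grasp_force: 0.0
```

```bash
python3 -c "
from h import *
a=imaging.grab_frame('scene')[:,:,::-1];b=imaging.grab_frame('top')[:,:,::-1]
cv2.imwrite('pics/s6.png',np.hstack([cv2.resize(a[170:270,310:410],(400,400),interpolation=3),cv2.resize(b[170:270,235:335],(400,400),interpolation=3)]))
g,rr,bb=[b[:,:,i].astype(int) for i in(1,2,0)]
m=((g>rr+30)&(g>bb+25)).astype(np.uint8);q=np.zeros(m.shape,np.uint8);q[180:240,263:307]=m[180:240,263:307]
c=np.vstack([c for c in cv2.findContours(q,0,1)[0] if len(c)>4]);(x,y),rd=cv2.minEnclosingCircle(c);print(x,y,rd,ray('top',(x,y),124))"
```

```text
285.46875 209.91015625 12.176267623901367 [655.4  61.3 124. ]
```

View pics/s6.png

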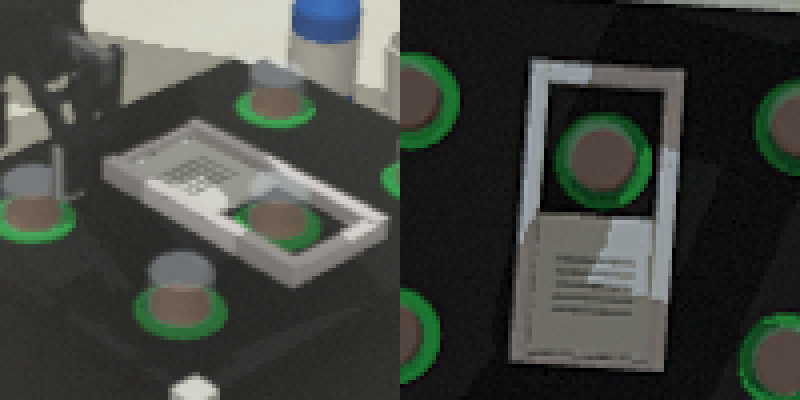

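The pot is seated upright in the hole, with its rim at (655.4,61.3) against the hole at (655.9,61.3). The cover is open at its stop and the arm is clear, so I'll hand in.

```bash
python3 -c "
from rig import r
print(r.sign_off())"
```

```text
the job is handed in; nothing more can be done
None
```

The cover is fully open at its stop, the green-rimmed pot is seated in the hole within about 1 mm of centre, nothing else appeared disturbed, and the job was handed in at about 22 s; no verdict was shown.

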